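# Set the platform shaker to speed four and start it

## Task

Start the platform shaker at speed four: with a fingertip, gently push the dial's pointer round, click by click, until it rests on the fourth dot after the off bar, and only then press the round start key fully down and let it come back up. Push and press only, do not pinch or lift anything; do not press the square stop key, and leave the sample tub on its platform and the things standing around where they are.

Things in the scene. Friction and masses are not known exactly. Their poses are not given: they have to be found in the camera images.
- shaker: White platform shaker, fixed, 200 (its x) by 360 mm (its y); origin under its centre at bench level. At yaw 0 its +x points away from the robot, +y left. Right half (y -180 to 0): flat grey control deck, 60 mm above the bench, with dial and, nearer the robot, two keys. Left half: dark sample platform (y 15 to 175), rim top 84 mm up, with the tub on it.
- dial (a joint): Click selector, rad: 0 = off (pointer along the shaker's +y), growing clockwise seen from above; one click is 0.524 (30 degrees), position one at 0.524, three at 1.571 (pointer along shaker's +x), four at 2.094, six at 3.142; hard stops at 0 and 3.142. It springs into the nearest position by itself once half-way past a click, and stays. Starts at off, one or two.
- dial_center (a point): On the dial's vertical axis at the top of its black disc (64 mm across), 10 mm above the deck. Flush black marks on the deck 55 mm from the axis show the positions: a bar 14 by 4 mm for off, then clockwise six dots of growing size (5 to 10 mm across). Pushing the vane about 35 mm from the axis takes 1 to 3 N.
- pointer_tip (a point): Outer end, on the top edge, of the raised pointer vane fixed on the disc; turns with the dial. The vane is 10 mm thick, runs from the axis out to 42 mm and rises from the disc to 33 mm above the deck, with a white line along its top; a round hub of the same height, 20 mm across, stands on the axis. Push the vane's flank sideways to turn the dial.
- start_key (a joint): Start key, m: 0 = up, 0.006 = fully down; sprung, fully down takes about 4.5 N, comes back up by itself.
- start_key_top (a point): Centre of the top of the start key: the round white key, 28 mm across, top 13 mm above the deck, moves with it. It lies 85 mm nearer the robot side (shaker's -x) and 30 mm to the left (+y) of the dial's axis.
- stop_key (a joint): Stop key, m: 0 = up, 0.006 = fully down; sprung like the start key. Not to be pressed.
- stop_key_top (a point): Centre of the top of the stop key: the square white key, 22 mm wide, top 13 mm above the deck, 60 mm to the right (shaker's -y) of the start key.
- tub: Loose clear tub with a white lid, 106 by 81 mm, 39 mm high, on the shaker's platform; origin at the centre of its underside.
- wash_bottle: Loose white wash bottle with a bent spout, 64 mm across, 185 mm high, on the bench right of the shaker; origin at the centre of its underside.
- tube_rack: Loose grey rack with eight capped tubes, 70 by 140 mm, 98 mm high, on the bench to the right; origin at the centre of its underside.
- reagent_jar: Loose jar, 70 mm across, 130 mm high, on the bench left of the shaker; origin at the centre of its underside.

How it is judged (in metres and radians):
On the way, in this order (a step that is already met when the one before it is completed fails the run):
1. the dial rests at position four, the start key still up (value of joint dial between 1.9644 and 2.2244 rad and value of joint start_key below 0.002 m), for 0.3 s.
2. the start key is pressed down while the dial stands at position four (value of joint dial between 1.9644 and 2.2244 rad and value of joint start_key above 0.0045 m), for 0.05 s.
At the end, for the whole second after the job is handed in: The dial rests within 0.13 rad of position four (2.094 rad), both keys are up again, and the tub, wash bottle, rack and jar stand within 15 mm of where they were (value of joint dial between 1.9644 and 2.2244 rad and value of joint each of start_key, stop_key below 0.0015 m and velocity of joint dial between -0.1 and 0.1 rad/s and distance of each of tub, wash_bottle, tube_rack, reagent_jar from where it was at the start of the episode below 0.015 m); the robot touches nothing.
It fails at once if the start key is pressed before the dial stands at position four (value of joint start_key above 0.003 m and not (value of joint dial between 1.9644 and 2.2244 rad)).
It fails at once if the stop key is pressed (value of joint stop_key above 0.003 m).
It fails at once if the dial is pushed or squeezed with more than 20 N (contact force between the fingers and dial above 20 N).
It fails at once if the tub, wash bottle, rack or jar is moved, lifted or tipped (distance of any of tub, wash_bottle, tube_rack, reagent_jar from where it was at the start of the episode above 0.02 m or angle between any of tub, wash_bottle, tube_rack, reagent_jar's own z axis and vertical above 0.2 rad).
It also fails if it takes over 51 s, if anything falls off the work surface, if the arm or the gripper's body presses on something with over 40 N, if the wrist force passes 120 N, or if a joint passes its speed limit or range.

## Robot

A 6-joint arm with a two-finger parallel gripper is mounted at the origin on the work surface. World frame = base frame: x ahead of the robot, y to its left, z up, the work surface at z = 0. Lengths are in mm, angles in rad, forces in N, time in s.
With the tool pointing down it reaches from about 350 to 975 mm from the base axis. Payload 4.9 kg.
Tool frame: the origin (TCP) lies midway between the tips of the shut fingers; the grasp point (between the pads) lies 19 mm behind it; z points along the fingers, x is the direction in which the jaws open and shut, and the axes are right-handed (so a half turn about z gives the same grasp; the last joint's range is limited). The gripper opens to 85 mm and grips with 20 to 120 N. Pads are 22 mm wide; open, the fingers measure 114 mm over their backs; the gripper's body (76 mm by 85 mm) begins 54 mm behind the grasp point. The pads swing forward as they close: fully open they stand 13 mm farther back than shut.
Start: joints at [-1.318, 0.053, 1.613, -0, 1.476, -0.119], TCP at [227.052, -582.279, 231.304] pointing down, gripper open.
Joint ranges: [-3.01, 3.01], [-1.01, 2.22], [0.06, 2.58], [-1.02, 4.17], [0.09, 2.62], [-3.14, 3.14]. Speed limits (rad/s): [2.57, 2.57, 3.14, 3.14, 3.14, 3.14].

## Interface

Orientations are given as a rotation vector (axis times angle).
In Python, from workcell import sense, read_camera, camera_model, job_done gives the robot as it stands.
- The arm moves only by the tool carry_out, never from a script. Its argument "rows" is one flat list of numbers, 7 for each row, row after row: the shift along the tool's x, y, z in m, then the turn, a rotation vector about the tool's x, y, z in rad, then the closure, from 0 (fully open) to 1 (shut). In form: [tx, ty, tz, rx, ry, rz, jaw, tx, ty, tz, rx, ry, rz, jaw, ...]. A call has 1 to 8 rows; each row is the pose to reach, as a shift and turn from the pose commanded when the call began, along the tool's axes at that moment; what a row does not reach only later rows make up. A row lasts 1/12 s, in which the tool goes at most 41.7 mm and 7.16 degrees, less where a joint would pass 70% of its speed; a pose out of reach is approached as far as the arm can. A call with a gripper value outside its range is refused whole. The fingers move at their own pace and stop on an object; the grip force is fixed at half the most. Time passes only in rows, so rows that repeat a pose let the fingers close. It gives the time, the measured TCP pose, the force and the opening at its end, in the units of the state.
- sense(): the state, without advancing time (a new reading comes with each control period).
- read_camera(name): name is "side" or "top" or "wrist"; returns the picture (384x512x3 uint8, red, green, blue); there is no depth.
- camera_model(name): a dict with "vertical_fov" (degrees; the focal length in pixels is half the picture's height over the tangent of half this angle, whatever the lens; pixels are square), "cx", "cy" (the principal point, pixels), "rvec" (rotation vector, rad) and "tvec" (3), from world to camera coordinates, as OpenCV has them; the wrist camera has in their place "tool_from_camera" (4x4, takes a point from camera to tool coordinates, whose origin is the TCP and whose axes are the tool frame's). Camera axes: x right, y down, z forward; pixel columns grow to the right and rows downward; lengths in mm; the calibration is good to about 2 mm. A picture is of the moment at which its call begins: read the wrist's pose just before it. camera_model takes no time and is no camera call.
- job_done(): hands the job in, once; it reports no verdict.
The state is a dict: "clock": time; "joints": joint angles; "qvel": joint speeds; "joint_torque": joint torques, N m; "tcp_pos": TCP position; "ee_rot": TCP orientation; "contact_force": force on the tool from outside, world axes, zero at the start; "moment": the same for the moment, N m; "opening": finger opening in mm.
Only numpy, scipy, OpenCV 4.12 (cv2) and the standard library are available. Lean on these libraries where they do the work, as an engineer would, in place of code of your own. Each camera call takes 0.05 s, during which the arm holds its last target.

## Working session

There is one attempt and no reset: what is moved stays moved. The work goes in short steps, Python scripts to look and compute and a tool call to move; the robot and the scene stay as the last step left them, time stands still between calls to the robot, and variables do not carry over. Pictures are saved under pics/ and viewed, and the job is handed in when it is done.

Besides the shell and the picture viewer there is one more tool, called after "Request:" as a command line: name --argument value ..., lists and objects as JSON in quotes. carry_out: Moves the arm, as the interface text tells. Its arguments: {"type":"object","properties":{"rows":{"type":"array"}},"required":["rows"]}

```bash
mkdir -p pics; ls; python3 - <<'E'
from workcell import *
import cv2
print(sense())
for n in ["top","side","wrist"]:
    im=read_camera(n); cv2.imwrite(f"pics/{n}0.png",im[:,:,::-1]); print(n,camera_model(n))
E
```

```text
pics
{'clock': 0.0, 'joints': array([-1.31801426e+00,  5.33609446e-02,  1.61425816e+00, -3.70600575e-05,
        1.47599901e+00, -1.19033413e-01]), 'qvel': array([-9.24364183e-05,  2.39617677e-04, -1.54729787e-03,  7.58209173e-04,
       -5.61925552e-04, -8.68434569e-04]), 'joint_torque': array([ 1.94059639e-04, -3.93685985e+01, -3.70175529e+01, -1.33215194e-04,
        7.17879055e-03,  1.86138518e-07]), 'tcp_pos': array([ 226.88512563, -581.71107022,  230.08189259]), 'ee_rot': array([-2.59269638e+00,  1.77181341e+00,  2.43215795e-03]), 'contact_force': array([ 0.14028108,  0.16725772, -0.24835012]), 'moment': array([ 0.02405149, -0.04429447,  0.0377918 ]), 'opening': 85.5277653304145}
top {'vertical_fov': 48.29928089201771, 'cx': 261.8099262410797, 'cy': 187.08567549060157, 'rvec': array([ 2.13922923, -2.19429983,  0.12715256]), 'tvec': array([  88.23615433,  543.56092958, 1520.56160138])}
side {'vertical_fov': 52.531417698100846, 'cx': 257.22003030726376, 'cy': 186.3822209244089, 'rvec': array([ 0.16774938, -2.76798859,  1.32977032]), 'tvec': array([ 521.88241766,   60.68960095, 1262.93959063])}
wrist {'vertical_fov': 60.43821729558886, 'cx': 255.60628128649705, 'cy': 192.80427023777204, 'tool_from_camera': array([[ 9.99999490e-01,  4.67455760e-04, -8.95428401e-04,
         5.48917858e-01],
       [-1.64127355e-04,  9.49887680e-01,  3.12591376e-01,
        -8.01606833e+01],
       [ 9.96679046e-04, -3.12591070e-01,  9.49887272e-01,
        -1.42253385e+02],
       [ 0.00000000e+00,  0.00000000e+00,  0.00000000e+00,
         1.00000000e+00]])}
```

View pics/top0.png

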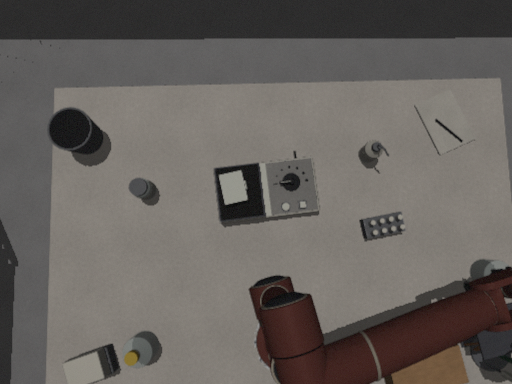

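View pics/side0.png

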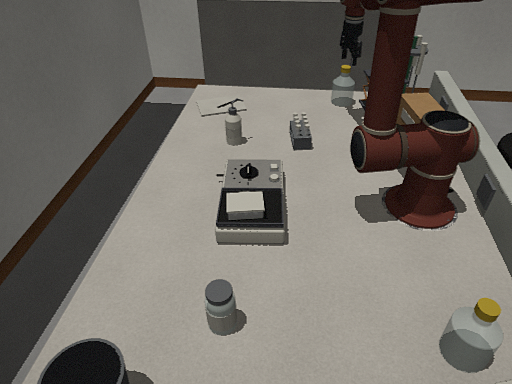

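View pics/wrist0.png

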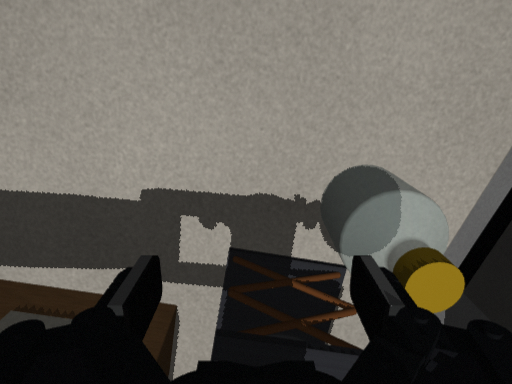

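The top view shows the shaker near (266,190), its dial at about (290,182), the round key at (286,207) and the square key at (303,205). I'll zoom in on these.

```bash
cat > h.py <<'E'
import numpy as np, cv2
from workcell import *
from scipy.spatial.transform import Rotation as R
def cam(n,state=None):
    m=camera_model(n); f=192/np.tan(np.radians(m["vertical_fov"]/2))
    if n=="wrist":
        s=state; Rt=R.from_rotvec(s["ee_rot"]).as_matrix(); T=np.array(m["tool_from_camera"])
        Rc=Rt@T[:3,:3]; o=Rt@T[:3,3]+s["tcp_pos"]
    else:
        Rw=cv2.Rodrigues(np.array(m["rvec"]))[0]; Rc=Rw.T; o=-Rc@np.array(m["tvec"])
    return f,m["cx"],m["cy"],Rc,o
def ray(c,u,v,z):
    f,cx,cy,Rc,o=c; d=Rc@np.array([(u-cx)/f,(v-cy)/f,1]); return o+d*(z-o[2])/d[2]
def proj(c,p):
    f,cx,cy,Rc,o=c; q=Rc.T@(np.array(p)-o); return cx+f*q[0]/q[2], cy+f*q[1]/q[2]
E
python3 - <<'E'
from h import *
im=cv2.imread("pics/top0.png")
cv2.imwrite("pics/topz.png",cv2.resize(im[145:235,205:325],None,fx=6,fy=6,interpolation=cv2.INTER_CUBIC))
c=cam("top")
for n,u,v,z in [("dial",290.5,182,70),("start",286,207,73),("stop",303,205,73)]: print(n,ray(c,u,v,z))
for n,u,v,z in [("bottle",373,150,180),("rack",383,226,90),("jar",140,188,130)]: print(n,ray(c,u,v,z))
E
```

```text
dial [556.69582055 -27.10747106  70.        ]
start [468.53424433  -8.19697755  73.        ]
stop [474.03659219 -68.01007566  73.        ]
bottle [ 642.92862217 -295.00465584  180.        ]
rack [ 393.38465452 -339.64134563   90.        ]
jar [541.72449335 486.94485705 130.        ]
```

View pics/topz.png

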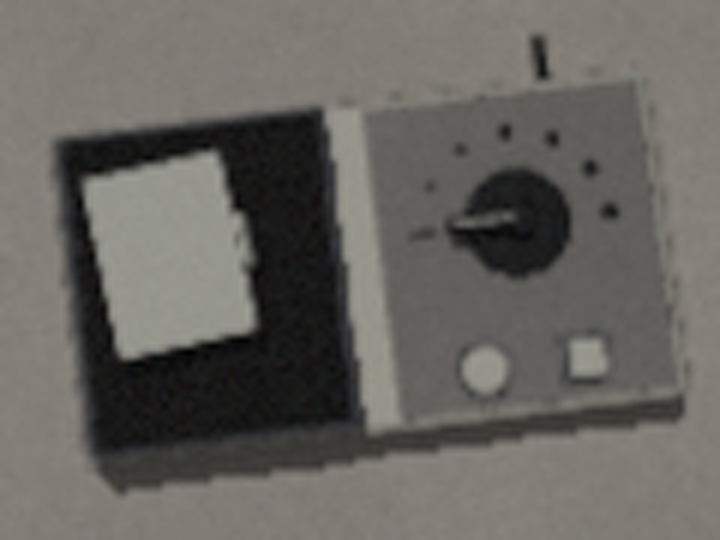

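```bash
python3 - <<'E'
from h import *
s=sense(); M=R.from_rotvec(s["ee_rot"]).as_matrix(); print(M.round(3)); print(np.degrees(np.arctan2(M[1,0],M[0,0])))
# target TCP over: tcp (520,-25,235), turn about tool z
d=np.array([520,-25,235])-s["tcp_pos"]
print("tool shift",M.T@d)
E
```

```text
[[ 0.363 -0.932 -0.   ]
 [-0.932 -0.363  0.002]
 [-0.002 -0.    -1.   ]]
-68.69680872220782
tool shift [-412.30621168 -475.32429483   -3.89503856]
```

Request:
carry_out --rows '[-0.385,-0.491,0,0,0,-1.29,1,-0.385,-0.491,0,0,0,-1.29,1,-0.385,-0.491,0,0,0,-1.29,1,-0.385,-0.491,0,0,0,-1.29,1,-0.385,-0.491,0,0,0,-1.29,1,-0.385,-0.491,0,0,0,-1.29,1,-0.385,-0.491,0,0,0,-1.29,1,-0.385,-0.491,0,0,0,-1.29,1]'

```text
clock: 0.82
tcp_pos: [397.1, -293.4, 231.1]
ee_rot: [-3.127, 0.303, -0.0]
contact_force: [0.3, -0.7, -0.0]
opening: -0.1
```

```bash
cat >> h.py <<'E'
def goto(p,xang):
    s=sense(); Rt=R.from_rotvec(s["ee_rot"]); M=Rt.as_matrix()
    a=np.radians(xang); x=np.array([np.cos(a),np.sin(a),0]); z=np.array([0,0,-1.]); y=np.cross(z,x)
    D=(Rt.inv()*R.from_matrix(np.c_[x,y,z])).as_rotvec()
    print("t",s["clock"],"tcp",s["tcp_pos"].round(1),"xang",np.degrees(np.arctan2(M[1,0],M[0,0])).round(1),"shift mm",(M.T@(np.array(p)-s["tcp_pos"])).round(1),"turn",D.round(3))
E
python3 - <<'E'
from h import *
goto([545,-45,230],5)
E
```

```text
t 0.8167 tcp [ 397.1 -293.4  231.1] xang -11.1 shift mm [  97.4 -272.2    1.1] turn [-0.    -0.    -0.281]
```

Request:
carry_out --rows '[0.097,-0.272,0,0,0,-0.28,1,0.097,-0.272,0,0,0,-0.28,1,0.097,-0.272,0,0,0,-0.28,1,0.097,-0.272,0,0,0,-0.28,1,0.097,-0.272,0,0,0,-0.28,1,0.097,-0.272,0,0,0,-0.28,1,0.097,-0.272,0,0,0,-0.28,1,0.097,-0.272,0,0,0,-0.28,1]'

```text
clock: 1.48
tcp_pos: [547.4, -42.5, 230.9]
ee_rot: [-3.136, -0.138, -0.001]
contact_force: [-0.8, -0.4, 0.2]
opening: 0.1
```

Request:
carry_out --rows '[0,0,0,0,0,0,1,0,0,0,0,0,0,1,0,0,0,0,0,0,1]'

```text
clock: 1.73
tcp_pos: [545.1, -48.8, 231.0]
ee_rot: [3.139, 0.125, -0.001]
contact_force: [-0.6, 0.7, 0.1]
opening: -0.1
```

```bash
python3 - <<'E'
from h import *
goto([545,-45,230],5)
s=sense(); im=read_camera("wrist"); cv2.imwrite("pics/w1.png",im[:,:,::-1]); np.save("w1.npy",np.r_[s["tcp_pos"],s["ee_rot"]])
print(s["joints"],s["contact_force"])
E
```

```text
t 1.7333 tcp [545.1 -48.8 231. ] xang 4.6 shift mm [ 0.2 -3.7  1. ] turn [ 0.     0.001 -0.007]
[-2.25027224e-01 -1.32789793e-01  1.79357082e+00 -3.36301553e-04
  1.48135223e+00 -3.04763946e-01] [-0.57300509  0.73452751  0.10026676]
```

View pics/w1.png

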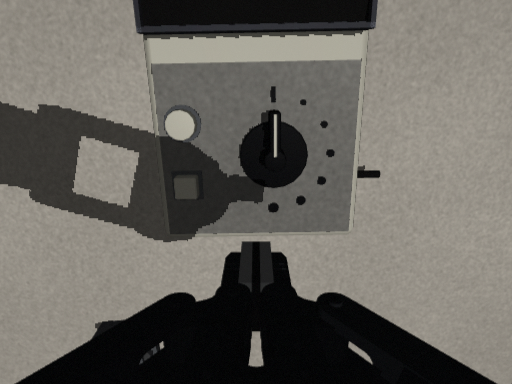

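```bash
python3 - <<'E'
from h import *
im=cv2.imread("pics/w1.png"); a=np.load("w1.npy"); c=cam("wrist",dict(tcp_pos=a[:3],ee_rot=a[3:]))
g=cv2.cvtColor(im,cv2.COLOR_BGR2GRAY)
cv2.imwrite("pics/w1z.png",cv2.resize(np.clip(im[225:385,190:330].astype(float)*2.5,0,255).astype(np.uint8),None,fx=4,fy=4,interpolation=cv2.INTER_CUBIC))
roi=np.zeros_like(g); roi[80:222,235:345]=1
m=((g<22)&(roi>0)).astype(np.uint8)
n,l,st,ce=cv2.connectedComponentsWithStats(m)
pts=[]
for i in range(1,n):
    if st[i,4]>12:
        p=ray(c,*ce[i],60); print(ce[i].round(1),st[i,2:],p.round(1))
        if st[i,4]<300: pts.append(p[:2])
pts=np.array(pts)
A=np.c_[2*pts,np.ones(len(pts))]; x=np.linalg.lstsq(A,(pts**2).sum(1),rcond=None)[0]
print("circle",x[:2],np.sqrt(x[2]+x[0]**2+x[1]**2))
for p in pts: d=p-x[:2]; print(np.degrees(np.arctan2(d[1],d[0])).round(1),np.hypot(*d).round(1))
m=((g>150)).astype(np.uint8); m[:, 210:]=0; m[:100]=0;m[150:]=0
n,l,st,ce=cv2.connectedComponentsWithStats(m)
for i in range(1,n):
    if st[i,4]>100: print("start",ce[i],st[i],ray(c,*ce[i],73))
print("stop",ray(c,187,186,73))
E
```

```text
[273.   93.9] [ 4 15 46] [555.   23.9  60. ]
[303.  101.9] [ 5  5 15] [583.2  19.2  60. ]
[272.9 153.7] [  67   78 3379] [560.3 -31.   60. ]
[323.8 123.9] [ 6  5 23] [605.   1.  60.]
[330.1 152.6] [ 7  6 34] [615.1 -25.5  60. ]
[321.2 180.1] [ 8  7 43] [610.4 -53.5  60. ]
[300.4 199.9] [ 8  8 50] [592.5 -75.7  60. ]
[273.1 207.4] [ 9  8 62] [565.8 -85.9  60. ]
circle [560.05828274 -31.00857739] 55.20374586164627
95.2 55.2
65.3 55.3
35.4 55.2
5.7 55.3
-24.1 55.1
-54.1 55.2
-84.0 55.2
start [126.32746479 113.42957746] [109 101  35  27 284] [426.06749971  -2.71626563  73.        ]
start [146.24137931 120.6637931 ] [136 107  17  24 116] [443.55986919  -7.64757257  73.        ]
start [179.32771822 124.81623277] [165 111  29  29 653] [473.09358372  -8.95479399  73.        ]
stop [480.8263366  -65.96662388  73.        ]
```

View pics/w1z.png

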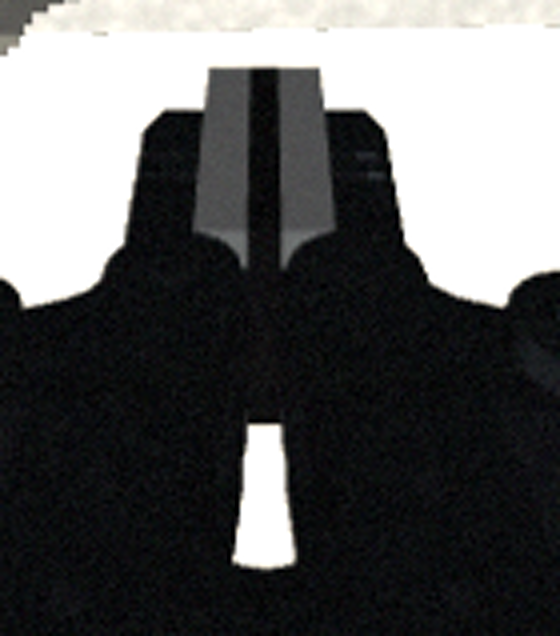

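The dial axis is at (560.1, -31.0). The mark circle measures 55.2 mm against the 55 given, and the marks are 30° apart. Off lies at 95.4° world and the pointer is on it. The start key is at (473, -9), within 1 mm of where the given offsets put it. Next I'll descend behind the vane.

```bash
cat >> h.py <<'E'
AX=np.array([560.1,-31.0]); OFF=95.4
def pose(th,s,r=34,z=79):
    a=np.radians(OFF-th); u=np.array([np.cos(a),np.sin(a)]); t=np.array([np.sin(a),-np.cos(a)])
    return np.r_[AX+r*u-s*t,z], OFF-th-90
E
python3 - <<'E'
from h import *
p,x=pose(0,30,z=79); print(p,x); goto(p,x)
E
```

```text
[5.27033458e+02 2.58573969e-02 7.90000000e+01] 5.400000000000006
t 1.7833 tcp [545.1 -49.  231.2] xang 4.5 shift mm [-14.1 -50.3 152.2] turn [ 0.     0.    -0.015]
```

Request:
carry_out --rows '[-0.007,-0.025,0,0,0,-0.015,1,-0.014,-0.05,0.02,0,0,-0.015,1,-0.014,-0.05,0.05,0,0,-0.015,1,-0.014,-0.05,0.08,0,0,-0.015,1,-0.014,-0.05,0.11,0,0,-0.015,1,-0.014,-0.05,0.13,0,0,-0.015,1,-0.014,-0.05,0.145,0,0,-0.015,1,-0.014,-0.05,0.152,0,0,-0.015,1]'

```text
clock: 2.45
tcp_pos: [525.4, -0.2, 76.5]
ee_rot: [-3.137, -0.147, 0.007]
contact_force: [0.2, -0.5, -0.8]
opening: -0.1
```

Request:
carry_out --rows '[0,0,0,0,0,0,1,0,0,0,0,0,0,1]'

```text
clock: 2.62
tcp_pos: [527.7, 0.1, 79.8]
ee_rot: [3.138, 0.149, 0.001]
contact_force: [0.9, 0.1, 0.9]
opening: 0.1
```

```bash
cat >> h.py <<'E'
def snap(name):
    s=sense(); im=read_camera("wrist"); cv2.imwrite(f"pics/{name}.png",im[:,:,::-1]); np.save(name+".npy",np.r_[s["tcp_pos"],s["ee_rot"]])
    print("F",s["contact_force"].round(2)); return s,im
E
python3 - <<'E'
from h import *
snap("w2"); p,x=pose(0,30); goto(p,x)
E
```

```text
F [0.92 0.08 0.92]
t 2.6667 tcp [5.284e+02 1.000e-01 8.070e+01] xang 5.4 shift mm [-1.4 -0.   1.7] turn [ 0.    -0.002  0.001]
```

View pics/w2.png

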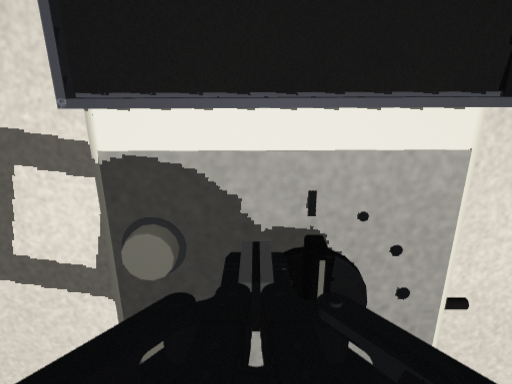

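The wrist view shows the fingertip (u 225-290) left of the vane (flank at about u 303) with a gap between them. The disc is at lower right and the off bar at (312,203). Now I'll work out the arc rows.

```bash
cat >> h.py <<'E'
def rows(start,seq,z0=None):
    """start=(th,s) commanded now; seq list of (th,s): shifts in current tool axes"""
    p0,x0=pose(*start); a=np.radians(x0); X=np.array([np.cos(a),np.sin(a),0]); Z=np.array([0,0,-1.]); Y=np.cross(Z,X)
    out=[]
    for q in seq:
        p,x=pose(*q); d=p-p0; out.append([round(d@X/1000,4),round(d@Y/1000,4),0,0,0,round(np.radians(x0-x),3),1])
    for o in out: print(o)
E
python3 - <<'E'
from h import *
rows((0,30),[(0,26),(0,22),(0,20),(4,20),(8,20),(12,20),(16,20),(20,20)])
E
```

```text
[np.float64(0.004), np.float64(-0.0), 0, 0, 0, np.float64(0.0), 1]
[np.float64(0.008), np.float64(0.0), 0, 0, 0, np.float64(0.0), 1]
[np.float64(0.01), np.float64(-0.0), 0, 0, 0, np.float64(0.0), 1]
[np.float64(0.0124), np.float64(-0.0013), 0, 0, 0, np.float64(0.07), 1]
[np.float64(0.0149), np.float64(-0.0025), 0, 0, 0, np.float64(0.14), 1]
[np.float64(0.0175), np.float64(-0.0034), 0, 0, 0, np.float64(0.209), 1]
[np.float64(0.0201), np.float64(-0.0042), 0, 0, 0, np.float64(0.279), 1]
[np.float64(0.0228), np.float64(-0.0048), 0, 0, 0, np.float64(0.349), 1]
```

Request:
carry_out --rows '[0.004,0,0,0,0,0,1,0.008,0,0,0,0,0,1,0.01,0,0,0,0,0,1,0.0124,-0.0013,0,0,0,0.07,1,0.0149,-0.0025,0,0,0,0.14,1,0.0175,-0.0034,0,0,0,0.209,1,0.0201,-0.0042,0,0,0,0.279,1,0.0228,-0.0048,0,0,0,0.349,1]'

```text
clock: 3.33
tcp_pos: [550.4, 7.9, 79.8]
ee_rot: [3.116, -0.401, 0.001]
contact_force: [-0.8, -0.1, -0.1]
opening: 0.2
```

```bash
python3 - <<'E'
from h import *
snap("w3"); p,x=pose(20,20); goto(p,x)
E
```

```text
F [-0.77 -0.12 -0.09]
t 3.3833 tcp [550.9   8.   80. ] xang -14.8 shift mm [-1.3  1.4  1. ] turn [-0.    -0.001 -0.003]
```

View pics/w3.png

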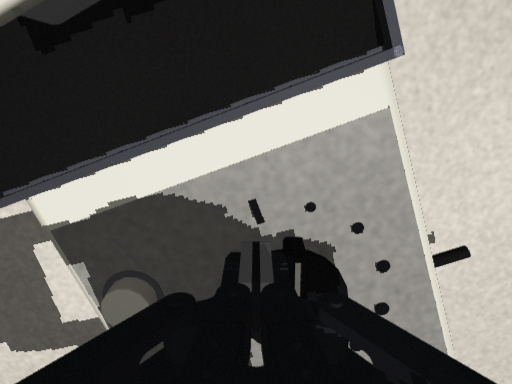

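The wrist view shows the tip close to the vane (vane at about u 292), with the pointer turned roughly in line with the tool. I'll continue the arc.

```bash
python3 - <<'E'
from h import *
rows((20,20),[(20+4*i,20) for i in range(1,9)])
E
```

```text
[np.float64(0.0024), np.float64(-0.0013), 0, 0, 0, np.float64(0.07), 1]
[np.float64(0.0049), np.float64(-0.0025), 0, 0, 0, np.float64(0.14), 1]
[np.float64(0.0075), np.float64(-0.0034), 0, 0, 0, np.float64(0.209), 1]
[np.float64(0.0101), np.float64(-0.0042), 0, 0, 0, np.float64(0.279), 1]
[np.float64(0.0128), np.float64(-0.0048), 0, 0, 0, np.float64(0.349), 1]
[np.float64(0.0156), np.float64(-0.0052), 0, 0, 0, np.float64(0.419), 1]
[np.float64(0.0183), np.float64(-0.0054), 0, 0, 0, np.float64(0.489), 1]
[np.float64(0.0211), np.float64(-0.0054), 0, 0, 0, np.float64(0.559), 1]
```

Request:
carry_out --rows '[0.0024,-0.0013,0,0,0,0.07,1,0.0049,-0.0025,0,0,0,0.14,1,0.0075,-0.0034,0,0,0,0.209,1,0.0101,-0.0042,0,0,0,0.279,1,0.0128,-0.0048,0,0,0,0.349,1,0.0156,-0.0052,0,0,0,0.419,1,0.0183,-0.0054,0,0,0,0.489,1,0.0211,-0.0054,0,0,0,0.559,1]'

```text
clock: 4.05
tcp_pos: [572.1, 7.8, 79.7]
ee_rot: [-2.885, 1.243, -0.001]
contact_force: [-0.1, -0.9, 0.2]
opening: -0.2
```

```bash
python3 - <<'E'
from h import *
snap("w4"); p,x=pose(52,20); goto(p,x)
im=read_camera("top")[145:235,205:325,::-1]; cv2.imwrite("pics/t4.png",cv2.resize(im,None,fx=6,fy=6,interpolation=cv2.INTER_CUBIC))
E
```

```text
F [-0.05 -0.9   0.2 ]
t 4.1 tcp [572.6   7.6  79.8] xang -46.8 shift mm [-0.5  1.6  0.8] turn [-0.001 -0.001 -0.003]
```

View pics/w4.png

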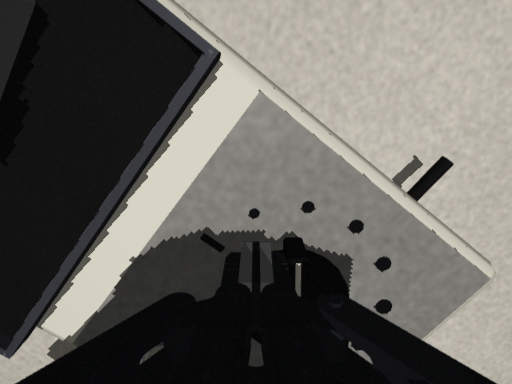

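View pics/t4.png

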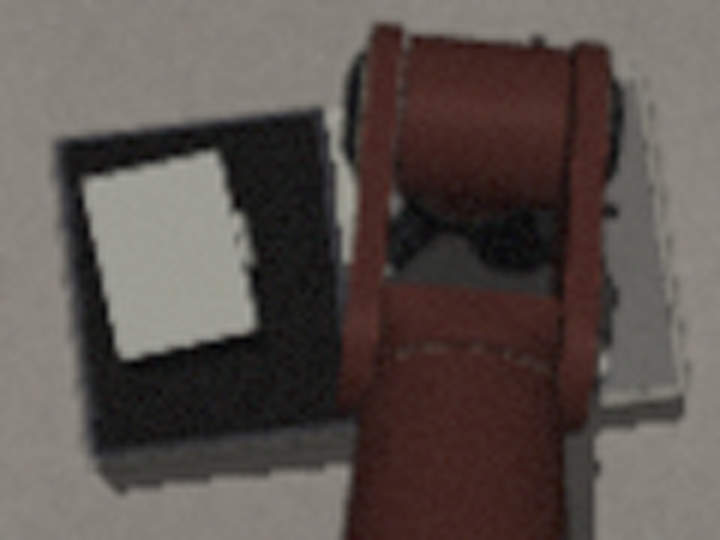

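```bash
cat >> h.py <<'E'
def theta(name,u,v,z=93):
    a=np.load(name+".npy"); c=cam("wrist",dict(tcp_pos=a[:3],ee_rot=a[3:])); p=ray(c,u,v,z); d=p[:2]-AX
    print(name,p.round(1),"r",np.hypot(*d).round(1),"theta",((OFF-np.degrees(np.arctan2(d[1],d[0])))%360).round(1))
E
python3 - <<'E'
from h import *
theta("w1",276,112);theta("w2",322,263);theta("w3",297,263); theta("w4",297.5,263);theta("w4",293,240)
for n,b in (("w4",(225,310,270,340)),("w3",(225,310,270,340)),("w2",(225,310,270,345))):
    im=cv2.imread(f"pics/{n}.png")[b[0]:b[1],b[2]:b[3]]; cv2.imwrite(f"pics/{n}z.png",cv2.resize(np.clip(im.astype(float)*3,0,255).astype(np.uint8),None,fx=6,fy=6,interpolation=cv2.INTER_CUBIC))
E
```

```text
w1 [557.4  10.7  93. ] r 41.8 theta 1.7
w2 [556.9   7.7  93. ] r 38.8 theta 0.7
w3 [569.7   7.8  93. ] r 40.0 theta 19.3
w4 [588.6  -2.5  93. ] r 40.2 theta 50.4
w4 [595.1   6.9  93. ] r 51.6 theta 48.1
```

View pics/w4z.png

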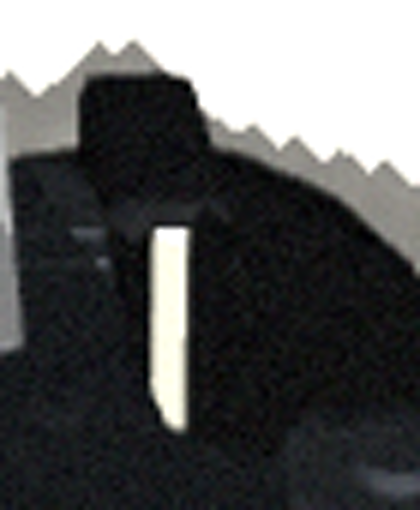

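The end of the white line reads r = 40.2 mm and θ about 50°, with the tool at 52°. The finger is therefore in contact and the dial is following. Continuing to 84°, then 108°.

Request:
carry_out --rows '[0.0024,-0.0013,0,0,0,0.07,1,0.0049,-0.0025,0,0,0,0.14,1,0.0075,-0.0034,0,0,0,0.209,1,0.0101,-0.0042,0,0,0,0.279,1,0.0128,-0.0048,0,0,0,0.349,1,0.0156,-0.0052,0,0,0,0.419,1,0.0183,-0.0054,0,0,0,0.489,1,0.0211,-0.0054,0,0,0,0.559,1]'

```text
clock: 4.82
tcp_pos: [590.2, -3.8, 79.5]
ee_rot: [-2.432, 1.989, -0.0]
contact_force: [0.7, 0.3, 0.4]
opening: 0.0
```

```bash
python3 - <<'E'
from h import *
s,im=snap("w5"); p,x=pose(84,20); goto(p,x); print(s["joints"])
E
```

```text
F [0.69 0.32 0.4 ]
t 4.8667 tcp [590.5  -4.2  79.6] xang -78.7 shift mm [0.2 1.1 0.6] turn [-0.001 -0.    -0.002]
[-1.32540775e-01  1.11488915e-01  1.81617208e+00  8.28462646e-05
  1.21368747e+00  1.23862906e+00]
```

View pics/w5.png

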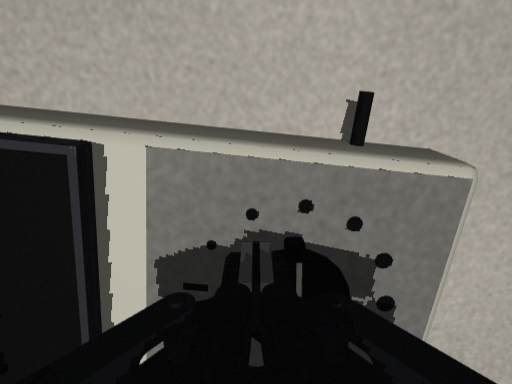

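The pointer (about u 298) is near dot 3 (306,206), so the dial is at about 83°. I'll push to 112° with 7 rows. That is past the half-way point at 105° and well short of 135°.

Request:
carry_out --rows '[0.0024,-0.0013,0,0,0,0.07,1,0.0049,-0.0025,0,0,0,0.14,1,0.0075,-0.0034,0,0,0,0.209,1,0.0101,-0.0042,0,0,0,0.279,1,0.0128,-0.0048,0,0,0,0.349,1,0.0156,-0.0052,0,0,0,0.419,1,0.0183,-0.0054,0,0,0,0.489,1,0.0183,-0.0054,0,0,0,0.489,1]'

```text
clock: 5.53
tcp_pos: [599.1, -21.0, 79.5]
ee_rot: [-1.881, 2.516, -0.001]
contact_force: [0.2, -0.3, 0.5]
opening: -0.2
```

Request:
carry_out --rows '[0,0,0,0,0,0,1,0,0,0,0,0,0,1]'

```text
clock: 5.7
tcp_pos: [598.9, -20.6, 79.3]
ee_rot: [-1.882, 2.516, 0.0]
contact_force: [0.0, 0.7, 0.3]
opening: 0.4
```

```bash
python3 - <<'E'
from h import *
s,im=snap("w6"); p,x=pose(112,20); goto(p,x); print(s["joints"])
E
```

```text
F [0.03 0.74 0.33]
t 5.75 tcp [598.9 -20.6  79.3] xang -106.4 shift mm [1.1 0.2 0.3] turn [0.    0.    0.003]
[-1.58537931e-01  1.31964106e-01  1.79407216e+00  8.33259001e-05
  1.21563222e+00  1.69843444e+00]
```

View pics/w6.png

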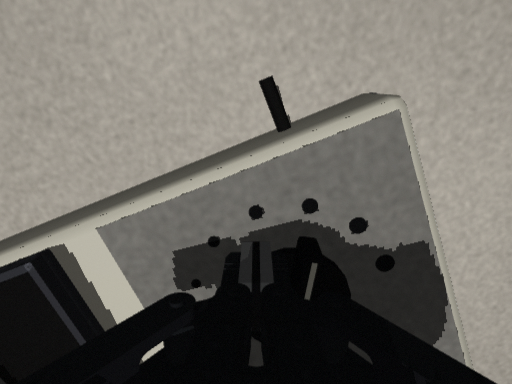

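```bash
python3 - <<'E'
from h import *
theta("w6",314.5,263); theta("w6",310,206,60); theta("w6",358,226,60); theta("w5",298.5,263)
p,x=pose(112,26); goto(p,x)
E
```

```text
w6 [596.7 -47.5  93. ] r 40.1 theta 119.7
w6 [609.9 -53.9  60. ] r 54.8 theta 120.1
w6 [591.6 -75.9  60. ] r 54.8 theta 150.3
w5 [599.4 -21.8  93. ] r 40.3 theta 82.2
t 5.75 tcp [598.9 -20.6  79.3] xang -106.4 shift mm [-4.9  0.2  0.3] turn [0.    0.    0.003]
```

The pointer snapped to θ = 119.7°, on dot 4 (whose mark reads 120.1°). Next I'll back the finger off, lift, and go over the start key.

Request:
carry_out --rows '[-0.004,0,0,0,0,0,1,-0.008,0,0,0,0,0,1,-0.008,0,-0.015,0,0,0,1,-0.008,0,-0.04,0,0,0,1,-0.008,0,-0.07,0,0,0,1,-0.008,0,-0.1,0,0,0,1,-0.008,0,-0.1,0,0,0,1]'

```text
clock: 6.33
tcp_pos: [605.2, -13.1, 187.5]
ee_rot: [-1.874, 2.51, -0.014]
contact_force: [1.2, -0.2, 2.6]
opening: 0.2
```

```bash
python3 - <<'E'
from h import *
snap("w7"); goto([473,-9,110],-85)
E
```

```text
F [ 1.21 -0.21  2.65]
t 6.3833 tcp [604.  -13.  184.4] xang -106.5 shift mm [ 33.5 127.4  73.3] turn [-0.009 -0.    -0.375]
```

View pics/w7.png

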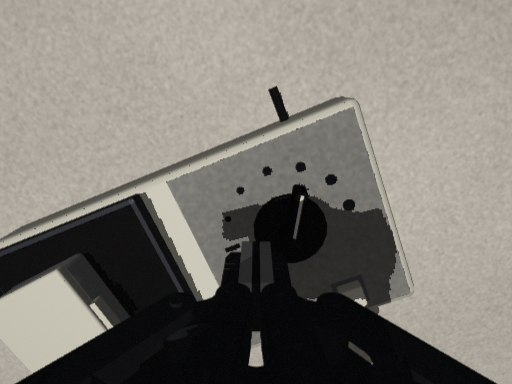

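The pointer rests on the fourth dot, at (300,166), and the finger is clear of it. Moving over the start key.

Request:
carry_out --rows '[0.033,0.127,0,0,0,-0.375,1,0.033,0.127,0,0,0,-0.375,1,0.033,0.127,0,0,0,-0.375,1,0.033,0.127,0,0,0,-0.375,1,0.033,0.127,0.03,0,0,-0.375,1,0.033,0.127,0.06,0,0,-0.375,1,0.033,0.127,0.07,0,0,-0.375,1,0.033,0.127,0.07,0,0,-0.375,1]'

```text
clock: 7.05
tcp_pos: [467.0, -7.8, 105.1]
ee_rot: [2.312, -2.121, -0.011]
contact_force: [-0.0, 0.3, -0.3]
opening: -0.4
```

Request:
carry_out --rows '[0,0,0,0,0,0,1,0,0,0,0,0,0,1,0,0,0,0,0,0,1,0,0,0,0,0,0,1]'

```text
clock: 7.38
tcp_pos: [471.4, -8.7, 111.0]
ee_rot: [-2.314, 2.123, -0.004]
contact_force: [1.3, 0.6, -0.1]
opening: 0.5
```

```bash
python3 - <<'E'
from h import *
snap("w8"); goto([473,-9,66],-85)
E
```

```text
F [ 1.27  0.65 -0.13]
t 7.4333 tcp [471.2  -8.6 110.8] xang -85.1 shift mm [ 0.5 -1.7 44.8] turn [-0.002 -0.001 -0.001]
```

View pics/w8.png

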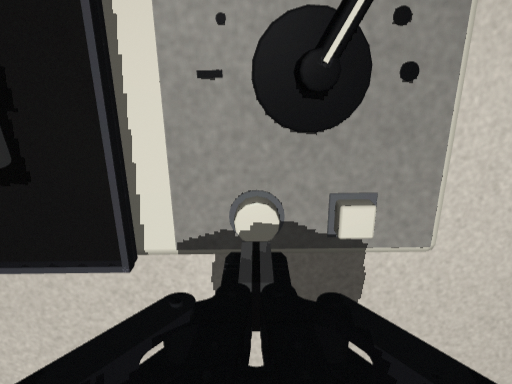

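The tip is centred over the round key (257,222), and the stop key at (356,222) is well clear. Pressing gently.

Request:
carry_out --rows '[0,-0.002,0.015,0,0,0,1,0,-0.002,0.028,0,0,0,1,0,-0.002,0.034,0,0,0,1,0,-0.002,0.037,0,0,0,1,0,-0.002,0.04,0,0,0,1,0,-0.002,0.042,0,0,0,1,0,-0.002,0.0435,0,0,0,1,0,-0.002,0.0435,0,0,0,1]'

```text
clock: 8.1
tcp_pos: [472.5, -8.4, 67.0]
ee_rot: [-2.315, 2.124, -0.0]
contact_force: [-4.9, 1.1, 4.8]
opening: -0.1
```

Request:
carry_out --rows '[0,0,0,0,0,0,1,0,0,0,0,0,0,1,0,0,0,0,0,0,1]'

```text
clock: 8.35
tcp_pos: [472.5, -8.4, 67.0]
ee_rot: [-2.315, 2.124, -0.001]
contact_force: [-4.7, 0.5, 5.8]
opening: -0.1
```

Request:
carry_out --rows '[0,0,0.001,0,0,0,1,0,0,0.002,0,0,0,1,0,0,0.002,0,0,0,1]'

```text
clock: 8.6
tcp_pos: [472.5, -8.4, 66.8]
ee_rot: [2.314, -2.123, -0.001]
contact_force: [-10.6, 1.7, 16.9]
opening: -0.0
```

```bash
python3 - <<'E'
from h import *
s,_=snap("w9"); print(s["moment"].round(2)); goto([473,-9,66],-85)
E
```

```text
F [-10.55   1.65  16.86]
[ 0.29  1.82 -0.08]
t 8.65 tcp [472.5  -8.4  66.8] xang -85.1 shift mm [ 0.7 -0.4  0.8] turn [ 0.001  0.    -0.001]
```

View pics/w9.png

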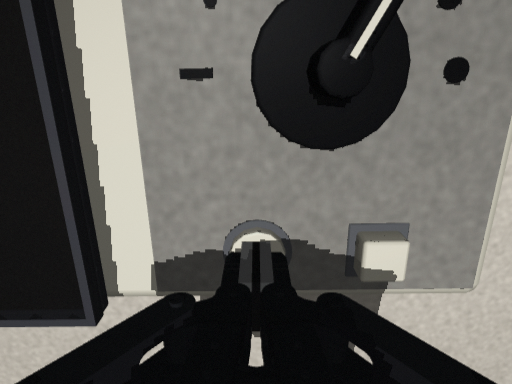

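The key is on its hard stop: z is stuck at 66.8, about 6 mm of travel, and the force rose to 17 N. The dial hasn't moved. Releasing and lifting.

Request:
carry_out --rows '[0,0,-0.002,0,0,0,1,0,0,-0.006,0,0,0,1,0,0,-0.012,0,0,0,1,0,0,-0.03,0,0,0,1,0,0,-0.06,0,0,0,1,0,0,-0.09,0,0,0,1,0,0,-0.12,0,0,0,1,0,0,-0.12,0,0,0,1]'

```text
clock: 9.32
tcp_pos: [476.1, -9.0, 191.6]
ee_rot: [-2.309, 2.119, -0.018]
contact_force: [1.6, -0.6, 1.3]
opening: 0.4
```

Request:
carry_out --rows '[0,0,0,0,0,0,1,0,0,0,0,0,0,1,0,0,0,0,0,0,1,0,0,0,0,0,0,1,0,0,0,0,0,0,1,0,0,0,0,0,0,1]'

```text
clock: 9.82
tcp_pos: [471.6, -8.2, 182.7]
ee_rot: [2.314, -2.123, -0.002]
contact_force: [0.3, 0.5, -0.7]
opening: 0.2
```

```bash
python3 - <<'E'
from h import *
s,_=snap("w10"); goto([473,-9,186],-85)
cv2.imwrite("pics/top10.png",read_camera("top")[:,:,::-1])
a=cv2.imread("pics/side0.png"); b=read_camera("side")[:,:,::-1].copy(); cv2.imwrite("pics/side10.png",b)
E
```

```text
F [ 0.33  0.46 -0.68]
t 9.8667 tcp [471.7  -8.2 183. ] xang -85.1 shift mm [ 0.9 -1.2 -3. ] turn [ 0.001  0.    -0.001]
```

View pics/w10.png

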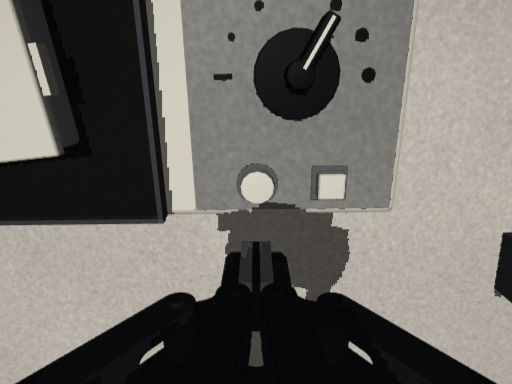

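View pics/side10.png

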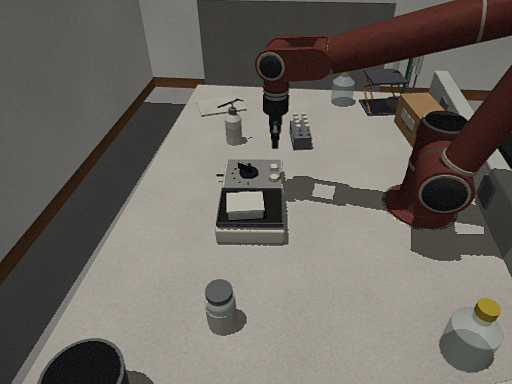

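```bash
python3 - <<'E'
from h import *
theta("w10",335,16); theta("w10",257,187,73)
job_done()
E
```

```text
w10 [596.4 -47.9  93. ] r 40.0 theta 120.4
w10 [473.7  -9.5  73. ] r 89.0 theta 289.4
the job is handed in; nothing more can be done
```

I turned the dial from off to position four, pressed the start key fully down, released it, and handed the job in at about 10 s of the 51 s allowed. No verdict is reported on hand-in.

- **Dial:** I pushed the vane round with the shut fingertip. It snapped to four and measured 119.7° after the push and 120.4° at the end, against 120° (2.094 rad). The wrist force stayed within about 1 N at each reading during the push.
- **Start key:** I pressed it only after lifting off the dial. It went down about 6 mm to its stop. I pushed a little past the stop to be sure, so the force rose to about 17 N, with about 10 N sideways. The last wrist picture shows it back up, at its original position to within 1 mm.
- **Stop key and surroundings:** I did not touch the stop key, and it looks up in the last picture. The tub, bottle, rack and jar look unmoved in the side view; I compared them by eye and did not measure them.
- **Robot:** The tool was about 110 mm above the keys and touching nothing at the end.

The only disagreement was my first rough dial position from the top camera, about 5 mm off the wrist camera's. I used the wrist value because the marks around the dial fitted it to within 0.5 mm.

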